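# Make up two grinder wheel packs on the bench posts

### The job

Make up the two wheel packs by threading the parts over the bench posts: on the yellow-footed post the steel flange at the bottom, the green wheel on it and the red collar on top; on the blue-footed post the white wheel at the bottom and the black wheel on top. Every part must lie flat, seated on what is below it, and be let go; do not knock over the oil bottle.

Things in the scene. Friction and masses are not known exactly. Their poses are not given: they have to be found in the camera images.
- flange_mid (a point): steel flange: plain bright steel disc with four small black dots on its face, 60 mm outside diameter, about 340 g, 18 mm thick, with a through bore of 22 mm diameter along its own z axis, lying flat and loose; this point is its centre, on the bore axis, half-way up (9 mm above its underside); z points up
- green_wheel_mid (a point): green grinding wheel: disc of 62 mm outside diameter, about 110 g, 18 mm thick, with a through bore of 22 mm diameter along its own z axis, lying flat and loose; this point is its centre, on the bore axis, half-way up (9 mm above its underside); z points up
- collar_mid (a point): red clamp collar: the smallest disc, 44 mm outside diameter, about 60 g, 18 mm thick, with a through bore of 22 mm diameter along its own z axis, lying flat and loose; this point is its centre, on the bore axis, half-way up (9 mm above its underside); z points up
- white_wheel_mid (a point): white grinding wheel: disc of 62 mm outside diameter, about 110 g, 18 mm thick, with a through bore of 22 mm diameter along its own z axis, lying flat and loose; this point is its centre, on the bore axis, half-way up (9 mm above its underside); z points up
- black_wheel_mid (a point): black rubber-bonded polishing wheel: disc of 56 mm outside diameter, about 70 g, 18 mm thick, with a through bore of 22 mm diameter along its own z axis, lying flat and loose; this point is its centre, on the bore axis, half-way up (9 mm above its underside); z points up
- yellow_post_foot (a point): bench post screwed to the table: a round yellow foot 76 mm across and 8 mm thick, from whose middle rises a bright steel post of 12 mm diameter, straight up to 46 mm above the table and then tapering to a blunt 4 mm tip at 58 mm above the table. This point is on the post's axis at the top face of the foot, 8 mm above the table; z points up. Parts thread over the post and rest on the foot or on the part below
- blue_post_foot (a point): bench post screwed to the table: a round blue foot 76 mm across and 8 mm thick, from whose middle rises a bright steel post of 12 mm diameter, straight up to 46 mm above the table and then tapering to a blunt 4 mm tip at 58 mm above the table. This point is on the post's axis at the top face of the foot, 8 mm above the table; z points up. Parts thread over the post and rest on the foot or on the part below
- oil_mid (a point): small amber oil bottle with a white cap, 38 mm diameter, 56 mm tall, standing loose among the parts; this point is on its axis half-way up (28 mm above the table). The other things lying about among the parts (a brass padlock and a low copper-coloured tin, both under 35 mm high) are not part of the job; no two of all these things are nearer than about 110 mm centre to centre

How it is judged:
At the end, for the whole second after the job is handed in: Yellow post, from below: flange, green wheel, red collar; blue post: white, then black wheel. Each centre within 10 mm of its post axis and 5 mm of its seated height (9, 27, 45 mm above the foot top), tilted under 0.15 rad, released, at rest (horizontal distance between each of flange_mid, green_wheel_mid, collar_mid and yellow_post_foot below 0.01 m and z of flange_mid in the frame of yellow_post_foot between 0.004 and 0.014 m and angle between each of flange_mid, green_wheel_mid, collar_mid, white_wheel_mid, black_wheel_mid's own z axis and vertical below 0.15 rad and linear speed of each of flange, green_wheel, collar, white_wheel, black_wheel below 0.02 m/s and z of green_wheel_mid in the frame of yellow_post_foot between 0.022 and 0.032 m and z of collar_mid in the frame of yellow_post_foot between 0.04 and 0.05 m and horizontal distance between each of white_wheel_mid, black_wheel_mid and blue_post_foot below 0.01 m and z of white_wheel_mid in the frame of blue_post_foot between 0.004 and 0.014 m and z of black_wheel_mid in the frame of blue_post_foot between 0.022 and 0.032 m); the robot touches nothing.
It fails at once if the oil bottle is knocked over (tilted by more than 0.6 rad) (angle between oil_mid's own z axis and vertical above 0.6 rad).
It also fails if it takes over 115 s, if anything falls off the work surface, if the arm or the gripper's body presses on something with over 40 N, if the wrist force passes 120 N, or if a joint passes its speed limit or range.

### The arm

A 7-joint arm with a two-finger parallel gripper is mounted at the origin on the work surface. World frame = base frame: x ahead of the robot, y to its left, z up, the work surface at z = 0. Lengths are in m, angles in rad, forces in N, time in s.
With the tool pointing down it reaches from about 0.425 to 0.825 m from the base axis. Payload 3.6 kg.
Tool frame: the origin (TCP) lies midway between the tips of the shut fingers; the grasp point (between the pads) lies bot.grip_depth behind it (bot.grip_depth is the distance from the TCP to the grasp point, in m); z points along the fingers, y is the line along which they close (so a half turn about z gives the same grasp; the last joint's range is limited). The gripper opens to 85 mm and grips with 20 to 120 N. Pads are 22 mm wide; open, the fingers measure 114 mm over their backs; the gripper's body (76 mm by 85 mm) begins 54 mm behind the grasp point. The pads swing forward as they close: fully open they stand 13 mm farther back than shut.
Start: joints at [1.274, 0.615, -0.013, 1.423, 0.008, 1.103, -0.04], TCP at [0.174, -0.626, 0.231] pointing down, gripper open.
Joint ranges: [-3.12, 3.12], [-0.3, 2.06], [-1.34, 1.32], [0.26, 2.42], [-1.36, 4.5], [0.01, 1.98], [-2.84, 2.84]. Speed limits (rad/s): [2.79, 2.79, 3.14, 3.14, 3.14, 3.14, 3.14].

### API

Orientations are given as a unit quaternion [w, x, y, z].
In Python, from bench import bot gives the robot as it stands. The module is installed in compiled form; this text tells all that it offers. Calls block until the motion is done:
- bot.move_pose(position, orientation): joint-space move of the TCP to a pose.
- bot.servo_line(position, max_speed=0.15, orientation=None): straight line of the TCP; orientation=None keeps the orientation; max_speed is the mean speed in m/s.
- bot.move_j(angles): joint-space move.
- bot.let_go() and bot.gripper_close(strength=None): open the fingers fully, or close them until they stop; strength is the grip in N (None keeps the last).
- bot.wait(seconds).
- bot.ik(position, orientation): joint angles nearest the present ones, or None.
- bot.get_state(): the state.
- bot.camera(name): name is "scene" or "top" or "wrist"; returns a dict with "color" (420x560x3 uint8, blue, green, red), "fx", "fy", "cx", "cy" (pixels), "k1" (the pictures are not rectified: a ray, as slopes to the right and down, at radius r is drawn at 1 + k1 r^2 times it, then the intrinsics apply), "cam_to_world" (4x4, takes a point from camera to world coordinates); the wrist camera has in their place "mount" (4x4, takes a point from camera to tool coordinates, whose origin is the TCP and whose axes are the flange's). Camera axes: x right, y down, z forward; pixel columns grow to the right and rows downward; lengths in m; the calibration is good to about 2 mm. A picture is of the moment at which its call begins: read the wrist's pose just before it. There is no depth.
A pose or a line that the arm cannot do raises bot.IKError and nothing moves.
- bot.sign_off(): hands the job in; it is judged then, once.
Trained networks look in the newest picture that a camera, given by its name, has taken for a name from the list of things; names that differ only in an ending like _2 or _b are one class to them, and where a whole thing is asked for, a point or a joint stands for the part that bears it (a point fixed in the world has none). Each returns a list of dicts, best first, with "confidence" (0 to 1); they miss things now and then, are a little off and sometimes report something else, mostly with a low value. They report only what shows in the picture. A call takes as long as a camera call.
- bot.recognise(camera, thing): "uv" ([column, row] in pixels, amid what is visible of it).
- bot.cut_out(camera, thing): "region" (420x560 bool, what is visible of it) and "uv" ([column, row] in pixels, amid what is visible of it).
The state is a dict: "time_s": time; "q": joint angles; "qd": joint speeds; "joint_efforts": joint torques, N m; "position": TCP position; "eef_rot": TCP orientation; "wrist_force": force on the tool from outside, world axes, zero at the start; "moment": the same for the moment, N m; "grip_width": finger opening in m; "gripper_force": force on a finger pad.
Only numpy, scipy, OpenCV 4.12 (cv2) and the standard library are available. Lean on these libraries where they do the work, as an engineer would, in place of code of your own. Each camera call takes 0.05 s, during which the arm holds its last target. There are 200 camera calls.

## Working session

There is one attempt and no reset: what is moved stays moved. The work goes in short steps, each a Python script; the robot and the scene stay as the last script left them, time stands still between calls to the robot, and variables do not carry over. Pictures are saved under pics/ and viewed, at most 14 in all, crops included, and the job is handed in when it is done.

```bash
mkdir -p pics
cat > h.py <<'E'
import numpy as np, cv2
from bench import bot
from scipy.spatial.transform import Rotation as R
TH=dict(flange_mid=.009,green_wheel_mid=.009,collar_mid=.009,white_wheel_mid=.009,black_wheel_mid=.009,yellow_post_foot=.008,blue_post_foot=.008,oil_mid=.028)
def T_of(im,st):
    if 'cam_to_world' in im: return np.array(im['cam_to_world'])
    T=np.eye(4); q=st['eef_rot']; T[:3,:3]=R.from_quat([q[1],q[2],q[3],q[0]]).as_matrix(); T[:3,3]=st['position']
    return T@np.array(im['mount'])
def ray(uv,im,T,z):
    K=np.array([[im['fx'],0,im['cx']],[0,im['fy'],im['cy']],[0,0,1]])
    d=np.array([(uv[0]-im['cx'])/im['fx'],(uv[1]-im['cy'])/im['fy']]); s=d.copy()
    for _ in range(20): s=d/(1+im['k1']*(s@s))
    v=T[:3,:3]@np.array([*s,1]); o=T[:3,3]
    return o+v*(z-o[2])/v[2]
def down(yaw):  # tool y axis direction angle: yaw about world z of closing line
    m=np.array([[np.sin(yaw),np.cos(yaw),0],[-np.cos(yaw),np.sin(yaw),0],[0,0,-1]])
    q=R.from_matrix(m).as_quat(); return [q[3],q[0],q[1],q[2]]
E
python3 - <<'E'
from h import *
s=bot.get_state(); print(bot.grip_depth,s['eef_rot'],s['time_s'],s['grip_width'])
for c in ['top','scene']:
    im=bot.camera(c); cv2.imwrite(f'pics/{c}.png',im['color']); T=T_of(im,s); print(c,T[:3,3],im['k1'])
    for n,z in TH.items():
        print(n,[(np.round(r['uv']),round(r['confidence'],2),np.round(ray(r['uv'],im,T,z)[:2],3)) for r in bot.recognise(c,n)[:2]])
E
```

```text
0.0187 [-1.29738879e-03  9.90842016e-01  1.35019904e-01 -2.02229521e-04] 0.0 0.0854067887876918
top [ 0.42204007 -0.01512909  0.97056704] -0.05148104356356221
flange_mid []
green_wheel_mid [(array([139., 236.]), 0.63, array([0.479, 0.314]))]
collar_mid [(array([282., 258.]), 0.5, array([ 0.433, -0.014]))]
white_wheel_mid [(array([288., 178.]), 0.79, array([ 0.616, -0.027]))]
black_wheel_mid [(array([347., 234.]), 0.74, array([ 0.486, -0.162]))]
yellow_post_foot [(array([344., 165.]), 0.87, array([ 0.646, -0.159]))]
blue_post_foot [(array([139., 184.]), 0.67, array([0.601, 0.319]))]
oil_mid [(array([205., 230.]), 0.63, array([0.492, 0.157]))]
scene [0.92482436 0.37383273 0.69878172] 0.010481879953175907
flange_mid [(array([301., 302.]), 0.94, array([0.638, 0.145])), (array([310., 195.]), 0.19, array([ 0.442, -0.016]))]
green_wheel_mid [(array([433., 300.]), 0.8, array([0.468, 0.305]))]
collar_mid [(array([309., 194.]), 0.82, array([ 0.441, -0.019])), (array([430., 306.]), 0.32, array([0.482, 0.307]))]
white_wheel_mid [(array([250., 237.]), 0.69, array([ 0.608, -0.022]))]
black_wheel_mid [(array([252., 166.]), 0.65, array([ 0.471, -0.166]))]
yellow_post_foot [(array([195., 211.]), 0.66, array([ 0.643, -0.151]))]
blue_post_foot [(array([389., 361.]), 0.86, array([0.611, 0.314]))]
oil_mid [(array([362., 254.]), 0.67, array([0.492, 0.162]))]
```

View pics/top.png

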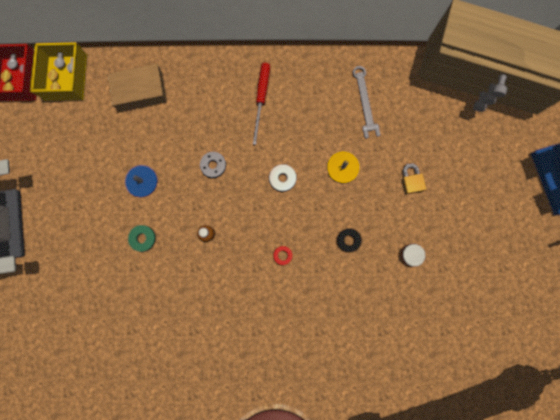

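View pics/scene.png

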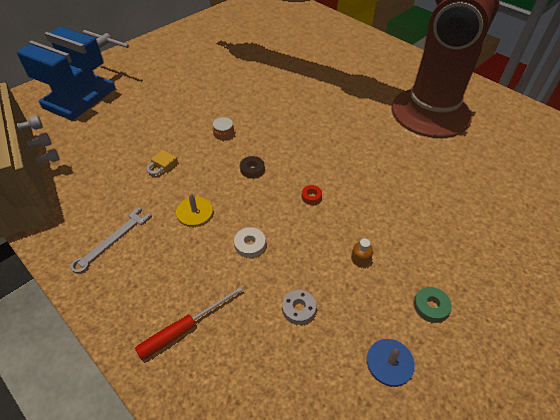

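```bash
sed -i 's/^    m=.*/    m=np.array([[-np.sin(yaw),np.cos(yaw),0],[np.cos(yaw),np.sin(yaw),0],[0,0,-1]])/' h.py
cat >> h.py <<'E'
Q=down(-np.pi/2)
def look(names,save=None):
    s=bot.get_state(); im=bot.camera('wrist'); T=T_of(im,s); out={}
    if save: cv2.imwrite(f'pics/{save}.png',im['color'])
    for n in names:
        out[n]=[(np.round(r['uv']),round(r['confidence'],2),np.round(ray(r['uv'],im,T,TH[n])[:2],4)) for r in bot.recognise('wrist',n)[:2]]
    return out,im,T
E
python3 - <<'E'
from h import *
t=bot.get_state()['time_s']
bot.move_pose([.60,.145,.25],Q); s=bot.get_state(); print(s['time_s']-t,s['position'])
o,im,T=look(['flange_mid','white_wheel_mid','oil_mid','blue_post_foot','green_wheel_mid'],'w1'); print(np.array(im['mount']),im['fx'])
for k in o: print(k,o[k])
print(bot.get_state()['time_s'])
E
```

```text
3.0917 [0.6003665  0.14371089 0.24993165]
[[-1.76112960e-04 -9.62346288e-01 -2.71826399e-01  6.97093897e-02]
 [ 9.99999984e-01 -1.79787308e-04 -1.13870759e-05  9.61349354e-04]
 [-3.79126265e-05 -2.71826397e-01  9.62346304e-01 -1.41510933e-01]
 [ 0.00000000e+00  0.00000000e+00  0.00000000e+00  1.00000000e+00]] 349.31091091399026
flange_mid [(array([277., 123.]), 0.89, array([0.6549, 0.1499]))]
white_wheel_mid [(array([432., 159.]), 0.55, array([ 0.6172, -0.0225]))]
oil_mid [(array([273., 272.]), 0.6, array([0.4898, 0.1549]))]
blue_post_foot [(array([133., 165.]), 0.6, array([0.6108, 0.3117]))]
green_wheel_mid [(array([142., 262.]), 0.83, array([0.4933, 0.3142]))]
4.2917
```

View pics/w1.png

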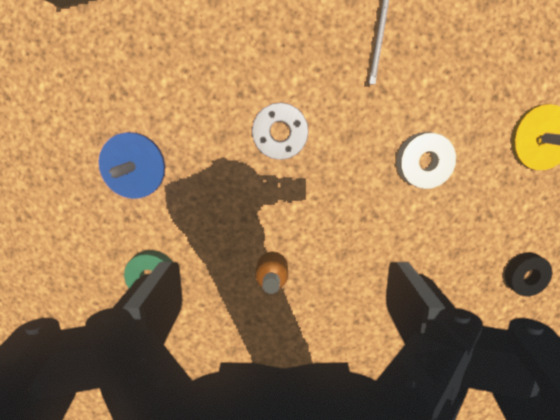

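```bash
cat >> h.py <<'E'
def measure(n,show=None):
    "centre of thing n by ellipse of its cut-out hull in a fresh wrist picture"
    s=bot.get_state(); im=bot.camera('wrist'); T=T_of(im,s)
    rs=bot.cut_out('wrist',n)
    if not rs: return None
    m=rs[0]['region'].astype(np.uint8); c=max(cv2.findContours(m,cv2.RETR_EXTERNAL,cv2.CHAIN_APPROX_NONE)[0],key=cv2.contourArea)
    h=cv2.convexHull(c); pts=c if len(h)<6 else h
    e=cv2.fitEllipse(c)
    x,y,w,hh=cv2.boundingRect(c)
    if show:
        p=im['color'].copy(); cv2.drawContours(p,[c],-1,(0,255,0),1); cv2.ellipse(p,e,(255,0,255),1); cv2.circle(p,(int(e[0][0]),int(e[0][1])),2,(0,0,255),-1); cv2.imwrite(f'pics/{show}.png',p)
    return dict(conf=round(rs[0]['confidence'],2),e=np.round(e[0],1),ax=np.round(e[1],1),bb=(x+w/2,y+hh/2,w,hh),P=np.round(ray(e[0],im,T,TH[n])[:2],4))
E
python3 - <<'E'
from h import *
for n in ['flange_mid','blue_post_foot','white_wheel_mid','yellow_post_foot']: print(n,measure(n,'m_'+n))
ims=[cv2.imread(f'pics/m_{n}.png') for n in ['flange_mid','blue_post_foot','white_wheel_mid','yellow_post_foot'] if __import__('os').path.exists(f'pics/m_{n}.png')]
cv2.imwrite('pics/mm.png',np.vstack([i[90:210] for i in ims]))
E
```

```text
flange_mid {'conf': 0.56, 'e': array([280.6, 130.3]), 'ax': array([54.5, 55.4]), 'bb': (281.0, 131.0, 56, 56), 'P': array([0.647 , 0.1471])}
blue_post_foot {'conf': 0.57, 'e': array([132.6, 164.1]), 'ax': array([63.7, 68.2]), 'bb': (133.0, 165.0, 66, 66), 'P': array([0.611 , 0.3133])}
white_wheel_mid {'conf': 0.82, 'e': array([427.3, 159.3]), 'ax': array([55.2, 59.2]), 'bb': (427.5, 160.0, 61, 56), 'P': array([ 0.6164, -0.0158])}
yellow_post_foot {'conf': 0.92, 'e': array([538.5, 137.7]), 'ax': array([48.7, 69.8]), 'bb': (536.5, 137.5, 47, 67), 'P': array([ 0.6427, -0.1453])}
```

View pics/mm.png

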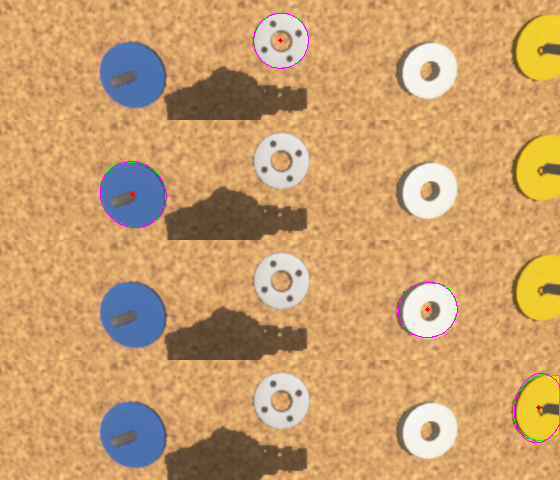

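```bash
cat >> h.py <<'E'
Z=dict(flange_mid=-.003,green_wheel_mid=-.003,white_wheel_mid=-.003,black_wheel_mid=-.001,collar_mid=.001)
def pick(n,ref):
    bot.move_pose([ref[0]-.03,ref[1],.22],Q); m=measure(n); print(n,m)
    p=m['P']; assert np.hypot(*(p-ref))<.025
    s=bot.get_state()
    bot.move_pose([*p,.06],Q); bot.servo_line([*p,Z[n]],.08)
    f=bot.get_state()['wrist_force']; bot.gripper_close(70); s=bot.get_state()
    print('F',np.round(f,1),'w',round(s['grip_width'],4),'g',round(s['gripper_force'],1),'F',np.round(s['wrist_force'],1),np.round(s['position'],4))
    bot.servo_line([*p,.11],.15); s=bot.get_state(); print('lift w',round(s['grip_width'],4),'F',np.round(s['wrist_force'],1),'t',s['time_s'])
def over(n,post): bot.move_pose([post[0],post[1],.11],Q)
def lower(n,post,k):
    zf=Z[n]+.008+.018*k
    bot.servo_line([*post,zf+.035],.12)
    for z in (zf+.02,zf+.005,zf+.001):
        bot.servo_line([*post,z],.05); print(round(z,3),np.round(bot.get_state()['wrist_force'],1))
def release(post):
    bot.let_go(); s=bot.get_state(); print('open',round(s['grip_width'],4)); bot.servo_line([*post,.12],.15)
    print('t',bot.get_state()['time_s'])
E
python3 - <<'E'
from h import *
bot.move_pose([.612,-.153,.22],Q); print(measure('yellow_post_foot'))
pick('flange_mid',np.array([.647,.147]))
over('',[.643,-.153])
cv2.imwrite('pics/hold.png',bot.camera('wrist')['color'])
E
```

```text
{'conf': 0.89, 'e': array([289.7, 148.2]), 'ax': array([73.1, 74.3]), 'bb': (290.5, 148.5, 75, 75), 'P': array([ 0.6438, -0.1566])}
flange_mid {'conf': 0.96, 'e': array([279.6, 150.2]), 'ax': array([59.2, 59.6]), 'bb': (280.0, 151.0, 60, 60), 'P': array([0.6469, 0.1468])}
F [-0.5  0.1 -0.4] w 0.0578 g 73.5 F [-1.7 -0.3  6.3] [ 0.6476  0.1473 -0.0014]
lift w 0.0576 F [ 0.8  1.2 -5.1] t 10.1
```

View pics/hold.png

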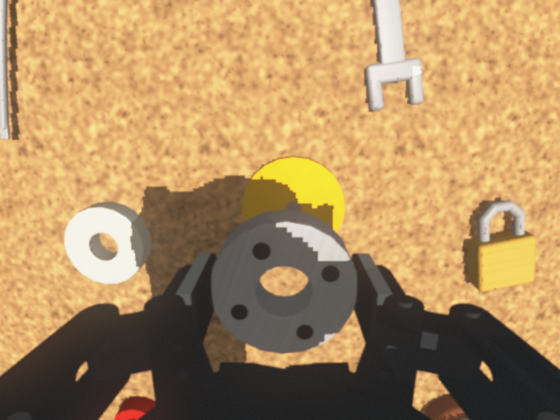

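```bash
sed -i 's/^Z=.*/Z=dict(flange_mid=-.0014,green_wheel_mid=.001,white_wheel_mid=.001,black_wheel_mid=.002,collar_mid=.004)/' h.py
python3 - <<'E'
from h import *
Y=[.6438,-.1566]
over('',Y); lower('flange_mid',Y,0); release(Y)
bot.move_pose([.612,-.153,.22],Q); cv2.imwrite('pics/f1.png',bot.camera('wrist')['color']); print(measure('flange_mid'),measure('white_wheel_mid'),bot.get_state()['time_s'])
E
```

```text
0.027 [ 0.3  0.9 -3.3]
0.012 [-0.2 -0.  -4.5]
0.008 [-0.1  0.1 -4. ]
open 0.0856
t 14.7083
{'conf': 0.63, 'e': array([287.2, 147.8]), 'ax': array([59.9, 60.9]), 'bb': (288.0, 148.5, 62, 61), 'P': array([ 0.6421, -0.1575])} {'conf': 0.77, 'e': array([149.2, 173.6]), 'ax': array([59.4, 63. ]), 'bb': (150.0, 174.5, 64, 61), 'P': array([ 0.6161, -0.0156])} 15.4583
```

View pics/f1.png

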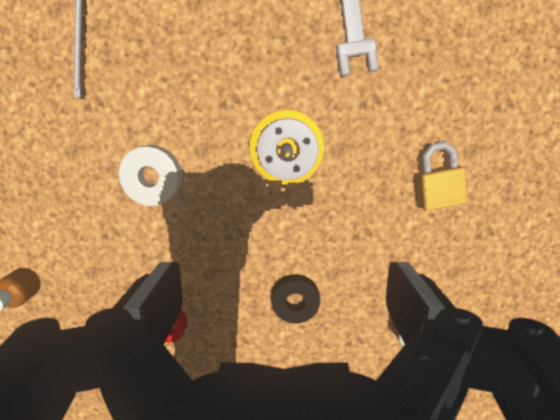

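```bash
sed -i "s/bot.move_pose(\[ref\[0\]-.03,ref\[1\],.22\],Q)/bot.move_pose([max(ref[0]-.03,.44),ref[1],.22],Q)/" h.py
python3 - <<'E'
from h import *
Y=[.6438,-.1566]
pick('green_wheel_mid',np.array([.485,.312]))
over('',Y); cv2.imwrite('pics/hold2.png',bot.camera('wrist')['color'])
lower('green_wheel_mid',Y,1); release(Y)
bot.move_pose([.612,-.153,.22],Q); cv2.imwrite('pics/f2.png',bot.camera('wrist')['color']); TH['green_wheel_mid']=.035; print(measure('green_wheel_mid'))
E
```

```text
green_wheel_mid {'conf': 0.63, 'e': array([286.6, 159.8]), 'ax': array([61., 62.]), 'bb': (287.0, 160.5, 62, 63), 'P': array([0.4757, 0.3064])}
F [-0.2 -0.4 -0.7] w 0.0585 g 74.8 F [-0.9 -0.   5.8] [0.4762 0.3068 0.0024]
lift w 0.0584 F [ 0.2  0.  -0.9] t 20.1667
0.047 [-0.3  0.7 -0.5]
0.032 [ 0.2 -0.1 -0.1]
0.028 [1.  0.1 1. ]
open 0.0857
t 24.8667
{'conf': 0.88, 'e': array([287.1, 149.3]), 'ax': array([65.4, 66.2]), 'bb': (287.5, 150.0, 67, 66), 'P': array([ 0.6436, -0.1573])}
```

View pics/f2.png

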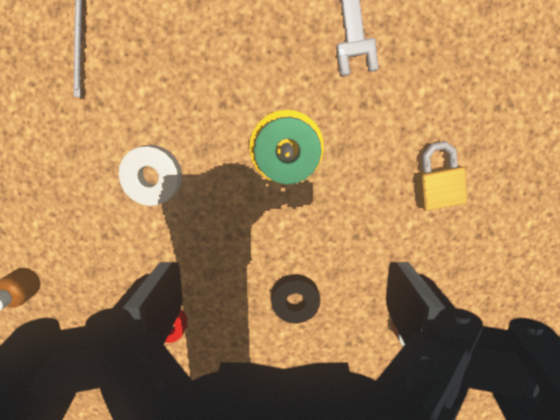

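The green wheel is threaded and centred on the flange at (287,149). The collar is next.

Run:
```python
from h import *
Y=[.6438,-.1566]
pick('collar_mid',np.array([.438,-.017]))
over('',Y); lower('collar_mid',Y,2); release(Y)
bot.move_pose([.612,-.153,.22],Q); cv2.imwrite('pics/f3.png',bot.camera('wrist')['color'])
```

```text
collar_mid {'conf': 0.65, 'e': array([281.1, 182.4]), 'ax': array([41.9, 42.2]), 'bb': (281.0, 183.5, 44, 43), 'P': array([ 0.4378, -0.0161])}
F [ 0.2 -0.   0.4] w 0.0407 g 69.5 F [-0.9 -0.2  9.3] [ 0.438  -0.0162  0.0049]
lift w 0.0412 F [-0.5  0.9 -1.4] t 29.3917
0.068 [ 0.3  0.3 -0.5]
0.053 [0.4 0.5 0.9]
0.049 [ 0.8 -0.2 -0.3]
open 0.0855
t 33.0333
```

View pics/f3.png

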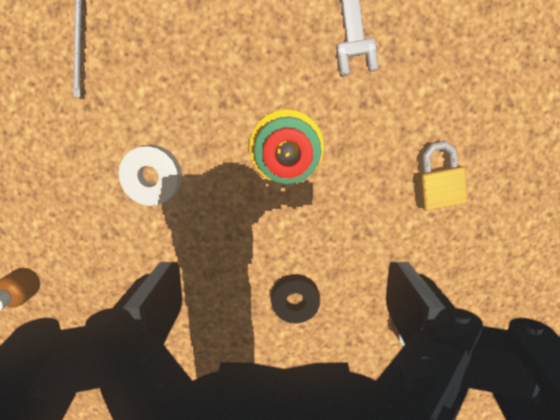

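The yellow pack is complete and concentric at (288,150). Next, the blue post.

Run:
```python
from h import *
bot.move_pose([.58,.313,.22],Q); b=measure('blue_post_foot'); print(b); B=b['P']
assert np.hypot(*(B-[.611,.3133]))<.01
pick('white_wheel_mid',np.array([.616,-.016]))
over('',B); lower('white_wheel_mid',B,0); release(B)
bot.move_pose([.58,.313,.22],Q); cv2.imwrite('pics/f4.png',bot.camera('wrist')['color'])
```

```text
{'conf': 0.65, 'e': array([277.5, 150. ]), 'ax': array([73. , 74.5]), 'bb': (278.5, 151.0, 75, 74), 'P': array([0.6106, 0.3156])}
white_wheel_mid {'conf': 0.84, 'e': array([285., 150.]), 'ax': array([61.2, 61.6]), 'bb': (285.0, 150.5, 64, 63), 'P': array([ 0.6156, -0.0156])}
F [-0.9 -0.9  1. ] w 0.0588 g 75.4 F [-0.8  0.5  6. ] [ 0.6165 -0.0153  0.0025]
lift w 0.0584 F [-0.8  0.5 -1.7] t 39.575
0.029 [-0.7  0.1 -1.4]
0.014 [-0.6  0.2 -2.2]
0.01 [1.4 0.8 0.7]
open 0.0853
t 43.95
```

View pics/f4.png

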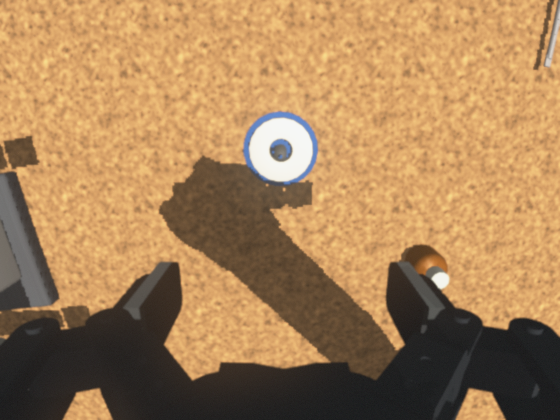

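The white wheel is seated on the blue foot at (281,149). The black wheel is last.

Run:
```python
from h import *
B=[.6106,.3156]
pick('black_wheel_mid',np.array([.472,-.166]))
over('',B); lower('black_wheel_mid',B,1); release(B)
bot.move_pose([.58,.25,.25],Q); cv2.imwrite('pics/f5.png',bot.camera('wrist')['color'])
bot.move_pose([.5,.05,.35],Q); cv2.imwrite('pics/s5.png',bot.camera('scene')['color'])
```

```text
black_wheel_mid {'conf': 0.71, 'e': array([285. , 150.2]), 'ax': array([54.5, 55.6]), 'bb': (286.0, 151.5, 56, 55), 'P': array([ 0.4721, -0.1671])}
F [0.2 0.  0.2] w 0.0532 g 71.5 F [-1.6  0.7  8. ] [ 0.4725 -0.1672  0.0033]
lift w 0.0532 F [-0.7  0.5 -0.2] t 49.2583
0.048 [ 0.7  0.3 -0.7]
0.033 [ 0.1 -0.5  0. ]
0.029 [-0.2  0.9  0.1]
open 0.0854
t 53.9583
```

View pics/f5.png

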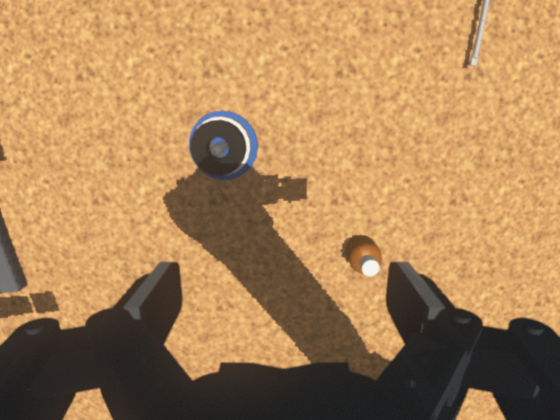

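View pics/s5.png

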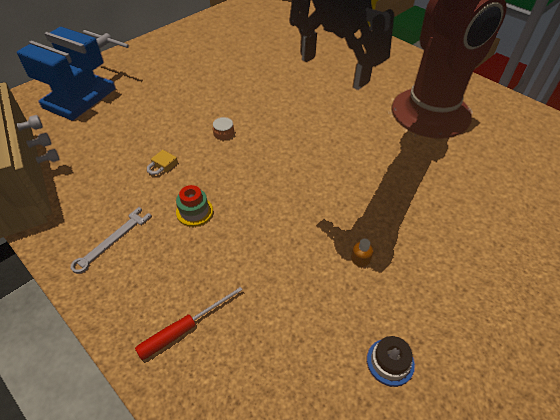

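Both packs are flat and threaded: yellow pack at (192,200), blue pack at (392,357). The bottle is upright at (363,252).

```bash
python3 -c "
from bench import bot
bot.wait(.5); print(bot.sign_off())"
```

```text
the job is handed in; nothing more can be done
None
```

I built both wheel packs and handed the job in at about 56 s of the 115 s allowed. In the last pictures every part was seated and released and the oil bottle was upright, but sign-off gave no verdict.

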